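# Load a cartridge carrier and show it to the inspection camera

### The arm

A 7-joint arm with a two-finger parallel gripper is mounted at the origin on the work surface. World frame = base frame: x ahead of the robot, y to its left, z up, the work surface at z = 0. Lengths are in m, angles in rad, forces in N, time in s.
With the tool pointing down it reaches from about 0.35 to 0.9 m from the base axis. Payload 19.9 kg.
Tool frame: the origin (TCP) lies where the fingers leave the gripper's body, on its centre line; the fingertips stand 73 mm ahead of it and the grasp point (between the pads) lies 54 mm ahead of it (arm.tip_extent is the distance from the TCP to the fingertips, in m); z points along the fingers, y is the line along which they close (so a half turn about z gives the same grasp; the last joint's range is limited). The gripper opens to 85 mm and grips with 20 to 120 N. Pads are 22 mm wide; open, the fingers measure 114 mm over their backs; the gripper's body (76 mm by 85 mm) begins 54 mm behind the grasp point. The pads swing forward as they close: fully open they stand 13 mm farther back than shut.
Start: joints at [-1.222, 0.417, -0.01, 1.614, 0.005, 1.111, -0.053], TCP at [0.238, 0.578, 0.304] pointing down, gripper open.
Joint ranges: [-2.81, 2.81], [-0.39, 2.02], [-1.27, 1.25], [0.06, 2.57], [-1.19, 4.33], [0.19, 2], [-2.82, 2.82]. Speed limits (rad/s): [1.89, 1.89, 2.39, 2.39, 3.01, 3.01, 3.01].

### API

Orientations are given as a unit quaternion [w, x, y, z].
In Python, from plant import monitor, cams, close_job, arm gives the robot as it stands. The module is installed in compiled form; this text tells all that it offers.
- The arm moves only by the tool jog_arm, never from a script. Its argument "rows" is a list of rows, each an object with "grip": the closure, from -1 (fully open) to 1 (shut); "dp": the shift along the tool's x, y, z in m, a list of three; "angular": the turn, a rotation vector about the tool's x, y, z in rad, a list of three. In form: [{"grip": grip, "dp": [x, y, z], "angular": [rx, ry, rz]}, ...]. A call has exactly 10 rows; each row is the pose to reach, as a shift and turn from the pose commanded when the call began, along the tool's axes at that moment; what a row does not reach only later rows make up. A row lasts 1/10 s, in which the tool goes at most 50 mm and 8.59 degrees, less where a joint would pass 70% of its speed; a pose out of reach is approached as far as the arm can. A call with a gripper value outside its range is refused whole. The fingers move at their own pace and stop on an object; the grip force is fixed at half the most. Time passes only in rows, so rows that repeat a pose let the fingers close, or fill a call up. It gives the time, the measured TCP pose, the force, the opening and the grip force at its end, in the units of the state.
- monitor.get_state(): the state, without advancing time (a new reading comes with each control period).
- cams.camera(name): name is "scene" or "top" or "wrist"; returns a dict with "image" (400x640x3 uint8, red, green, blue), "range_z" (400x640 float32, m along the optical axis (not along the pixel's ray), 0 where there is no reading), "vertical_fov" (degrees; the focal length in pixels is half the picture's height over the tangent of half this angle, whatever the lens; pixels are square), "cx", "cy" (the principal point, pixels), "xyz" and "attitude" of the camera in the world. Camera axes: x right, y up, looking along -z (the intrinsics and any distortion apply to the point x, -y, -z); pixel columns grow to the right and rows downward; lengths in m; the calibration is good to about 2 mm. The wrist camera is an equidistant fisheye: a pixel r from the principal point sees the ray r / f radians off the axis. A picture is of the moment at which its call begins.
- close_job(): hands the job in; it is judged then, once.
The state is a dict: "time_s": time; "joints": joint angles; "dq": joint speeds; "effort": joint torques, N m; "eef_pos": TCP position; "tcp_rot": TCP orientation; "wrist_force": force on the tool from outside, world axes, zero at the start; "ft_torque": the same for the moment, N m; "finger_gap": opening from 0.0 (shut) to 1.0 (fully open); "finger_force": force on a finger pad.
Only numpy, scipy, OpenCV 4.12 (cv2) and the standard library are available. Lean on these libraries where they do the work, as an engineer would, in place of code of your own. Each camera call takes 0.05 s, during which the arm holds its last target. There are 200 camera calls.

### The job

Put the grey stepped cartridge into the pocket of the metal carrier and swing the carrier's latch fully shut over it. Then lift the loaded carrier out of its dock by its upright handle and hold it in the air, level and with a long side square on to the inspection camera, so that the middle of the cartridge is straight in front of the lens, at the lens's height and 12 cm from it. Finish while still holding it there, touching nothing but the gripper, and leave the bottle, the jar and the pipette-tip box where they stand.

Things in the scene. Friction and masses are not known exactly. Their poses are not given: they have to be found in the camera images.
- cartridge_mid (a point): Centre of the loose grey plastic cartridge, 20 mm above its underside. Foot 60 mm (its x) by 34 mm (its y), 22 mm high; middle part 36 mm (x) by 34 mm (y), up to 40 mm above the underside, with a dark round window on top; so a 12 mm ledge at each x end. Stands upright on the bench. Grip it across its 34 mm width (y). The same both ways round. 55 to 115 g.
- carrier_pocket (a point): Where the centre of the fully seated cartridge lies in the carrier's pocket, the cartridge's x along the carrier's x (either way round). The pocket is an open-topped recess 68 mm (x) by 40 mm (y); its floor is 20 mm below this point, its 4 mm walls rise 13 mm above the floor and slope outward by 2.5 mm over the upper 5 mm as a lead-in. Axes are the carrier's.
- carrier_handle (a point): Grip point on the carrier's upright handle, an aluminium tab 14 mm thick (carrier y), 36 mm long (carrier x), its top 15 mm above this point and its foot 49 mm below. Grip it across its 14 mm thickness. From carrier_pocket it lies +58 mm along the carrier's x and +29 mm up. Axes are the carrier's.
- latch (a joint): Angle of the latch, a flat steel bar turning on an upright post at the carrier's -x end. 0: fully shut, at a firm stop, nose over the cartridge's ledge, tail to the carrier's -x. Grows as it opens, counter-clockwise from above, to 2.1 rad. Starts open by 1.4 to 2.0 rad, clear of the pocket. Stays where it is left (light friction, 0.03 N m).
- latch_pivot (a point): Point on the upright axis of the latch, level with the underside of the latch bar, 30 mm above the carrier's underside. The nose reaches 23 mm from the axis, the tail 45 mm. The bar is 12 mm wide, 6 mm thick, and passes 2 mm above the ledge of a seated cartridge. Axes are the carrier's.
- latch_pin (a point): Middle of the upright round pin on the latch's tail, 45 mm from the latch axis: 10 mm in diameter, it stands 25 mm above the top of the bar, from 13 mm below this point to 12 mm above it. Pinch it or push it sideways to turn the latch. Its x axis points from the pin to the latch axis.
- lens (a point): Centre of the front glass of the inspection camera, a small grey camera with a black 38 mm round lens on a fixed post stand, 190 mm above the bench. It looks level along its own -x (towards the robot's side); y is sideways, z up. The camera body reaches 23 mm above and below this height.
- carrier: Loose aluminium carrier, a bar 164 mm long (x), 50 mm wide (y), about 0.3 kg; origin at its underside, z up. Along x: latch post at -74 mm, pocket at -30 mm (carrier_pocket is 26 mm up), upright handle at +28 mm, low steel end block at +66 mm. It lies in the dock.
- dock: Fixed shallow plastic tray that the carrier starts in, 176 mm by 62 mm; floor 5 mm and rim 13 mm above the bench, about 2 mm play round the carrier, which lifts straight up out of it. Origin at the middle of its underside.
- camera: The fixed inspection camera on its stand, 215 mm high; origin on the bench, 50 mm behind the front of the lens; base plate 100 mm by 90 mm.
- bottle: Small closed bottle, 42 mm in diameter, 85 mm high; origin at the centre of its underside. Leave alone.
- jar: Small amber jar, 48 mm in diameter, 50 mm high; origin at the centre of its underside. Leave alone.
- tipbox: Black pipette-tip box 85 mm by 115 mm, 53 mm high; origin at the centre of its underside. Leave alone.
Mind the look-alikes: they are no part of the job. There is more than one size of the carrier; the one meant has the size given above.

How it is judged:
On the way, in this order (a step that is already met when the one before it is completed fails the run):
1. the cartridge is fully seated in the pocket of the carrier with the latch still open (horizontal distance between cartridge_mid and carrier_pocket below 0.0065 m and z of cartridge_mid in the frame of carrier_pocket between -0.003 and 0.003 m and value of joint latch above 0.8 rad), for 0.2 s.
2. the latch is fully shut over the seated cartridge (horizontal distance between cartridge_mid and carrier_pocket below 0.0065 m and z of cartridge_mid in the frame of carrier_pocket between -0.003 and 0.003 m and value of joint latch below 0.12 rad), for 0.2 s.
At the end, for the whole second after the job is handed in: Carrier gripped in the air, free of dock and camera; cartridge seated within 7.5 mm, latch under 0.15 rad; pocket point within 20 mm on each lens axis of the point 120 mm in front of the lens; carrier level within 0.15 rad, long side (either) square to the camera within 0.17 rad (distance between cartridge_mid and carrier_pocket below 0.0075 m and value of joint latch below 0.15 rad and x of carrier_pocket in the frame of lens between -0.14 and -0.1 m and y of carrier_pocket in the frame of lens between -0.02 and 0.02 m and z of carrier_pocket in the frame of lens between -0.02 and 0.02 m and angle between carrier's own z axis and vertical below 0.15 rad and angle between the y axis of carrier and the x axis of lens, either way round below 0.17 rad and contact force between carrier and the fingers above 2 N and contact force between carrier and camera below 0.1 N and contact force between carrier and dock below 0.1 N); the arm keeps its last pose, push and grip.
It fails at once if the bottle is pushed more than 3 cm or tipped over (distance of bottle from where it was at the start of the episode above 0.03 m or angle between bottle's own z axis and vertical above 0.5 rad).
It fails at once if the jar is pushed more than 3 cm or tipped over (distance of jar from where it was at the start of the episode above 0.03 m or angle between jar's own z axis and vertical above 0.5 rad).
It fails at once if the pipette-tip box is pushed more than 3 cm or tipped over (distance of tipbox from where it was at the start of the episode above 0.03 m or angle between tipbox's own z axis and vertical above 0.5 rad).
It also fails if it takes over 58 s, if anything falls off the work surface, if the arm or the gripper's body presses on something with over 40 N, if the wrist force passes 120 N, or if a joint passes its speed limit or range.

## Working session

There is one attempt and no reset: what is moved stays moved. The work goes in short steps, Python scripts to look and compute and a tool call to move; the robot and the scene stay as the last step left them, time stands still between calls to the robot, and variables do not carry over. Pictures are saved under pics/ and viewed, at most 10 in all, crops included, and the job is handed in when it is done.

Besides the shell and the picture viewer there is one more tool, called after "Request:" as a command line: name --argument value ..., lists and objects as JSON in quotes. jog_arm: Moves the arm, as the interface text tells. Its arguments: {"type":"object","properties":{"rows":{"type":"array"}},"required":["rows"]}

```bash
mkdir -p pics; cat > h.py <<'E'
import numpy as np, cv2
from scipy.spatial.transform import Rotation as R
from plant import monitor, cams, close_job, arm
def rot(q): return R.from_quat([q[1],q[2],q[3],q[0]])
def cloud(c):
    # world points for every pixel (pinhole)
    im=c["image"]; h,w=im.shape[:2]; f=h/2/np.tan(np.radians(c["vertical_fov"])/2)
    u,v=np.meshgrid(np.arange(w),np.arange(h)); d=c["range_z"]
    p=np.stack([(u-c["cx"])/f*d,-(v-c["cy"])/f*d,-d],-1)
    P=rot(c["attitude"]).apply(p.reshape(-1,3)).reshape(h,w,3)+np.array(c["xyz"])
    P[d==0]=np.nan
    return P
E
python3 - <<'E'
from h import *
for n in ["scene","top"]:
    c=cams.camera(n); cv2.imwrite(f"pics/{n}0.png",c["image"][:,:,::-1]); np.savez(f"{n}0.npz",**c)
    print(n,c["xyz"],c["attitude"],c["vertical_fov"],c["cx"],c["cy"],[k for k in c])
print(monitor.get_state())
E
```

```text
scene [0.93044636 0.61842006 1.12132531] [0.28292055 0.08837358 0.29669064 0.90781096] 42.446857594428984 311.5854698386619 193.30438995589253 ['image', 'range_z', 'vertical_fov', 'cx', 'cy', 'xyz', 'attitude']
top [0.4371383  0.03085314 1.18435421] [ 0.71372073  0.03486342 -0.03603366 -0.69863355] 50.872077289818066 318.7192588236194 204.44405748782194 ['image', 'range_z', 'vertical_fov', 'cx', 'cy', 'xyz', 'attitude']
{'time_s': 0.1, 'joints': array([-1.2214935 ,  0.4178912 , -0.01029737,  1.61409655,  0.00470357,
        1.11068776, -0.05299287]), 'dq': array([ 4.49559987e-04, -2.02990891e-03,  1.42698335e-05, -2.25770136e-03,
        1.49017195e-03,  1.18914159e-03,  1.00047312e-03]), 'effort': array([ 2.76991668e-03, -8.65812063e+01,  6.81796856e-01, -4.35629582e+01,
        1.93892978e-02,  4.89513972e-03,  3.57524152e-05]), 'eef_pos': array([0.23800254, 0.57766839, 0.30334454]), 'tcp_rot': array([-5.86879098e-05,  1.94154659e-01,  9.80970788e-01, -5.26429123e-04]), 'wrist_force': array([ 0.88399567, -0.19548389,  0.61933949]), 'ft_torque': array([0.00421361, 0.05021602, 0.01326151]), 'finger_force': 0.0, 'finger_gap': 0.9999028601167217}
```

View pics/top0.png

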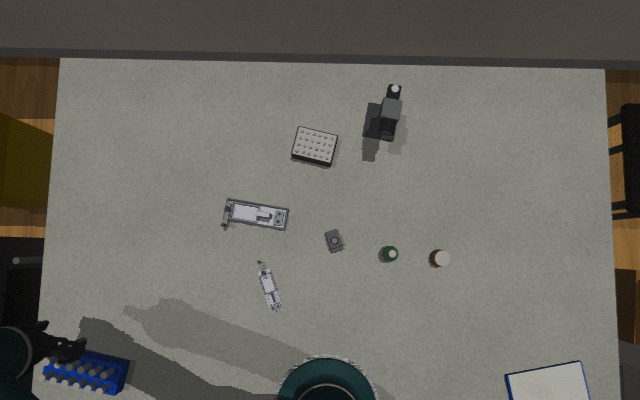

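View pics/scene0.png

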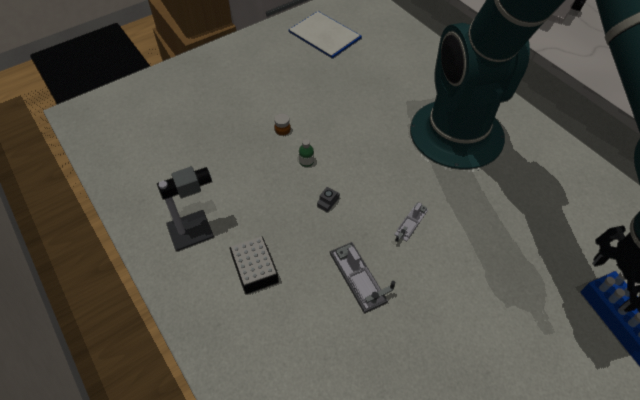

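The top view shows the dock and full-size carrier at about (257,214), with the latch at its left end. The cartridge is at (335,240), the inspection camera at (385,118), the tip box at (315,146), the bottle at (390,254) and the jar at (440,258). The small carrier at (268,285) is a decoy.

```bash
python3 - <<'E'
from h import *
c=dict(np.load("top0.npz")); P=cloud(c)
im=c["image"][:,:,::-1]
a=cv2.resize(im[180:260,205:365],None,fx=5,fy=5,interpolation=cv2.INTER_CUBIC)
cv2.imwrite("pics/crop_top.png",a)
Z=P[...,2]
print("bench z",np.nanmedian(Z[280:300,350:450]))
m=(Z>0.008)&(P[...,0]>0.25)
n,l,s,ce=cv2.connectedComponentsWithStats(m.astype(np.uint8))
for i in range(1,n):
    if s[i,4]<60: continue
    q=P[l==i]; r=cv2.minAreaRect((q[:,:2]*1000).astype(np.float32))
    print(i,s[i],q.mean(0).round(3),"zmax",q[:,2].max().round(3),[np.round(x,1) for x in r])
def rep(name,box,zlo,zhi):
    u0,v0,u1,v1=box; q=P[v0:v1,u0:u1].reshape(-1,3); q=q[(q[:,2]>zlo)&(q[:,2]<zhi)]
    if len(q)>3: print(name,len(q),q.mean(0).round(4),[np.round(x,1) for x in cv2.minAreaRect((q[:,:2]*1000).astype(np.float32))])
rep("cart top",(318,225,350,260),.033,.05)
rep("cart all",(318,225,350,260),.012,.05)
rep("dock all",(215,190,295,240),.008,.2)
rep("handle",(215,190,295,240),.06,.12)
rep("mid 50-62",(215,190,295,240),.045,.062)
rep("cam top",(355,75,410,150),.17,.25)
rep("cam post/base",(355,75,410,150),.008,.05)
E
```

```text
bench z 0.0003165199292090026
4 [ 362   84   40   58 1410] [ 0.775 -0.13   0.134] zmax 0.219 [array([ 780.4, -138.4]), array([ 90.1, 136.4]), np.float64(80.0)]
12 [ 291  126   47   41 1353] [0.713 0.047 0.047] zmax 0.058 [array([717.5,  46.9]), array([115.1,  86.2]), np.float64(77.1)]
25 [ 220  198   69   33 1302] [0.524 0.209 0.022] zmax 0.08 [array([516.7, 208.1]), array([176.2,  81.9]), np.float64(82.1)]
32 [325 229  18  24 270] [ 0.455 -0.013  0.033] zmax 0.046 [array([455.4, -13.1]), array([59.4, 34. ]), np.float64(20.7)]
36 [380 246  18  16 224] [ 0.424 -0.158  0.06 ] zmax 0.092 [array([ 423.1, -161.5]), array([40.3, 40.8]), np.float64(1.0)]
39 [429 250  22  17 289] [ 0.414 -0.298  0.043] zmax 0.056 [array([ 413.5, -302.1]), array([44. , 45.8]), np.float64(2.1)]
41 [257 261  24  51 272] [0.318 0.161 0.023] zmax 0.054 [array([329.6, 165.9]), array([142.4,  34.4]), np.float64(20.6)]
58 [   0  318   53   63 1626] [0.266 0.544 0.434] zmax 0.598 [array([268.1, 545.5]), array([189.8,  36.1]), np.float64(89.9)]
cart top 164 [ 0.4552 -0.0131  0.0404] [array([455.4, -13.2]), array([36. , 33.6]), np.float64(19.7)]
cart all 270 [ 0.4555 -0.0128  0.0334] [array([455.4, -13.1]), array([59.4, 34. ]), np.float64(20.7)]
dock all 1303 [0.5237 0.2087 0.0217] [array([519.9, 202.9]), array([185.9,  81.9]), np.float64(84.8)]
handle 92 [0.5158 0.1948 0.0728] [array([510.2, 227. ]), array([ 22. , 133.6]), np.float64(11.9)]
mid 50-62 26 [0.5152 0.2479 0.0509] [array([531.9, 228.6]), array([ 65.7, 128.4]), np.float64(11.8)]
cam top 878 [ 0.765  -0.1342  0.2074] [array([ 772.4, -136.7]), array([ 46.5, 119.9]), np.float64(80.9)]
cam post/base 533 [ 0.7917 -0.1229  0.0124] [array([ 796.9, -131.2]), array([124.9,  97.3]), np.float64(11.6)]
```

View pics/crop_top.png

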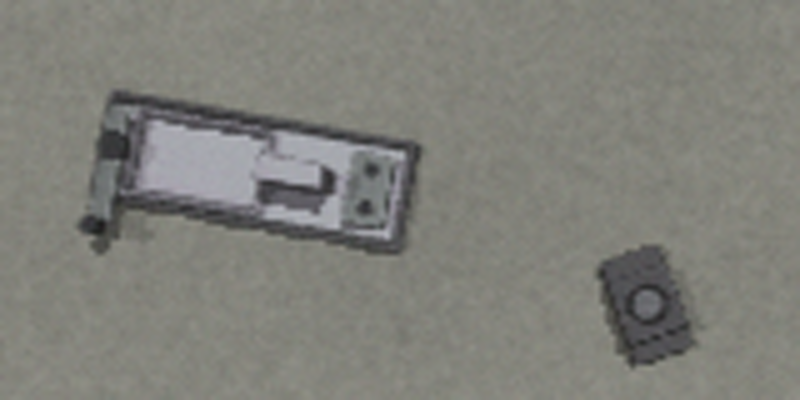

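The enlarged crop shows the carrier's +x pointing right: latch post at (115,145), pin at (95,225), so the latch is open, and the handle at (290,175). The cartridge is at (647,303) with its x running roughly vertically in the crop. Next I fit the poses.

```bash
python3 - <<'E'
from h import *
c=dict(np.load("top0.npz")); P=cloud(c)
def pts(box,zlo,zhi):
    u0,v0,u1,v1=box; q=P[v0:v1,u0:u1].reshape(-1,3); return q[(q[:,2]>zlo)&(q[:,2]<zhi)]
def rect(q):
    b=cv2.boxPoints(cv2.minAreaRect((q[:,:2]*1e4).astype(np.float32)))/1e4
    e=[b[1]-b[0],b[2]-b[1]]; e=max(e,key=np.linalg.norm); s=sorted([np.linalg.norm(b[1]-b[0]),np.linalg.norm(b[2]-b[1])])
    return b.mean(0).round(4),np.degrees(np.arctan2(e[1],e[0])).round(1),np.round(s,4)
D=(215,190,295,240)
a=np.radians(-98.4)
for it in range(2):
    X=np.array([np.cos(a),np.sin(a)]);Y=np.array([-X[1],X[0]])
    q=pts(D,.008,.030); 
    k=np.abs((q[:,:2]-q[:,:2].mean(0))@Y)<.036; r=rect(q[k]); print("dock",r)
    a=np.radians(r[1]);  a=a if np.sin(a)<0 else a-np.pi
X=np.array([np.cos(a),np.sin(a)]);Y=np.array([-X[1],X[0]]);print("carrier yaw",np.degrees(a))
C=r[0]
q=pts(D,.074,.09); print("handle",rect(q), "in dock frame",(q[:,:2].mean(0)-C)@X,(q[:,:2].mean(0)-C)@Y,q[:,2].mean())
q=pts(D,.040,.070); f=np.c_[(q[:,:2]-C)@X,(q[:,:2]-C)@Y,q[:,2]]; f=f[f[:,0]<-.04]; print("latch pts\n",f[f[:,2]>.055].round(3), f[f[:,2]<.055].round(3))
q=pts((318,225,350,260),.012,.05);print("cart",rect(q)); 
for nm,z in (("camtop",(.195,.23)),("base",(.008,.02))): 
    q=pts((355,75,410,150),*z); print(nm,rect(q), len(q))
q=pts((355,75,410,150),.195,.23); i=np.argsort(q[:,0])[:8]; print(q[i].round(3))
E
```

```text
dock (array([0.5257, 0.2071], dtype=float32), np.float32(81.2), array([0.0623, 0.1761], dtype=float32))
dock (array([0.5257, 0.2071], dtype=float32), np.float32(81.2), array([0.0623, 0.1761], dtype=float32))
carrier yaw -98.8
handle (array([0.5207, 0.179 ], dtype=float32), np.float32(83.2), array([0.0138, 0.0332], dtype=float32)) in dock frame 0.027700918605736032 -0.0012159822230805037 0.07601257904384033
latch pts
 [[-0.075 -0.043  0.069]
 [-0.073 -0.043  0.066]
 [-0.072 -0.042  0.061]
 [-0.078 -0.046  0.066]
 [-0.076 -0.046  0.063]
 [-0.074 -0.045  0.063]
 [-0.07  -0.045  0.067]
 [-0.068 -0.045  0.063]
 [-0.075 -0.049  0.067]
 [-0.073 -0.048  0.064]
 [-0.069 -0.048  0.068]
 [-0.068 -0.047  0.063]
 [-0.074 -0.051  0.068]
 [-0.072 -0.051  0.067]
 [-0.071 -0.05   0.059]
 [-0.069 -0.05   0.058]] [[-0.077  0.019  0.043]
 [-0.074  0.019  0.044]
 [-0.071  0.02   0.046]
 [-0.08   0.016  0.042]
 [-0.071  0.017  0.044]
 [-0.069  0.018  0.042]
 [-0.079  0.013  0.041]
 [-0.076  0.013  0.043]
 [-0.071  0.014  0.043]
 [-0.068  0.015  0.044]
 [-0.078  0.01   0.043]
 [-0.076  0.011  0.04 ]
 [-0.0
[... 1663 characters left out ...]
39  0.043]
 [-0.07  -0.039  0.048]
 [-0.068 -0.038  0.046]
 [-0.074 -0.042  0.043]
 [-0.068 -0.041  0.044]
 [-0.069 -0.044  0.048]
 [-0.069 -0.046  0.049]
 [-0.069 -0.049  0.046]]
cart (array([ 0.4554, -0.0131], dtype=float32), np.float32(20.7), array([0.034 , 0.0594], dtype=float32))
camtop (array([ 0.7724, -0.1367], dtype=float32), np.float32(-9.1), array([0.0465, 0.1199], dtype=float32)) 806
base (array([ 0.7969, -0.1312], dtype=float32), np.float32(11.6), array([0.0973, 0.1249], dtype=float32)) 533
[[ 0.712 -0.135  0.198]
 [ 0.712 -0.138  0.207]
 [ 0.712 -0.137  0.198]
 [ 0.713 -0.131  0.204]
 [ 0.713 -0.13   0.195]
 [ 0.713 -0.136  0.203]
 [ 0.713 -0.134  0.203]
 [ 0.713 -0.129  0.202]]
```

```bash
cat >> h.py <<'E'
def down(phi):
    a=np.radians(phi); c,s=np.cos(a),np.sin(a)
    return R.from_matrix(np.array([[-s,c,0],[c,s,0],[0,0,-1.]]).T)
def go(x,y,z,phi):
    s=monitor.get_state(); Rc=rot(s["tcp_rot"])
    print("dp",Rc.inv().apply(np.array([x,y,z])-s["eef_pos"]).round(4),"ang",(Rc.inv()*down(phi)).as_rotvec().round(4),"t",round(s["time_s"],2))
E
python3 -c "
from h import *
go(.4554,-.0131,.20,-69.3)
np.set_printoptions(suppress=True);print(down(-69.3).as_matrix().round(3).tolist())"
```

```text
dp [-0.426  -0.4633  0.1039] ang [-4.0000e-04  1.3000e-03  2.3895e+00] t 0.1
[[0.935, 0.353, 0.0], [0.353, -0.935, 0.0], [0.0, 0.0, -1.0]]
```

Request:
jog_arm --rows '[{"grip": -1,"dp": [-0.0426,-0.0463,0.0],"angular": [0,0,0.149]},{"grip": -1,"dp": [-0.085,-0.0927,0.0],"angular": [0,0,0.299]},{"grip": -1,"dp": [-0.128,-0.139,0.02],"angular": [0,0,0.448]},{"grip": -1,"dp": [-0.17,-0.185,0.03],"angular": [0,0,0.597]},{"grip": -1,"dp": [-0.213,-0.232,0.04],"angular": [0,0,0.747]},{"grip": -1,"dp": [-0.256,-0.278,0.05],"angular": [0,0,0.896]},{"grip": -1,"dp": [-0.298,-0.324,0.06],"angular": [0,0,1.045]},{"grip": -1,"dp": [-0.341,-0.371,0.07],"angular": [0,0,1.195]},{"grip": -1,"dp": [-0.383,-0.417,0.08],"angular": [0,0,1.344]},{"grip": -1,"dp": [-0.426,-0.4633,0.09],"angular": [0,0,1.493]}]'

```text
time_s: 1.1
eef_pos: [0.4088, 0.1123, 0.2354]
tcp_rot: [-0.0, 0.81, 0.586, 0.0]
wrist_force: [1.7, 1.3, 0.4]
finger_gap: 1.004
finger_force: 0.0
```

```bash
python3 -c "
from h import *
s=monitor.get_state();print(s['eef_pos'],s['joints'])
go(.4554,-.0131,.20,-69.3)"
```

```text
[0.40878731 0.11228036 0.23538244] [-0.77682305  0.15588332  0.47541419  2.17006403 -0.09631386  0.83457306
 -0.56050514]
dp [-0.1045  0.0836  0.0354] ang [ 0.000e+00 -5.000e-04  8.906e-01] t 1.1
```

Request:
jog_arm --rows '[{"grip": -1,"dp": [-0.025,0.02,0.01],"angular": [0,0,0.149]},{"grip": -1,"dp": [-0.05,0.04,0.02],"angular": [0,0,0.299]},{"grip": -1,"dp": [-0.075,0.06,0.03],"angular": [0,0,0.448]},{"grip": -1,"dp": [-0.1045,0.0836,0.0354],"angular": [0,0,0.597]},{"grip": -1,"dp": [-0.1045,0.0836,0.0354],"angular": [0,0,0.747]},{"grip": -1,"dp": [-0.1045,0.0836,0.0354],"angular": [0,0,0.891]},{"grip": -1,"dp": [-0.1045,0.0836,0.0354],"angular": [0,0,0.891]},{"grip": -1,"dp": [-0.1045,0.0836,0.0354],"angular": [0,0,0.891]},{"grip": -1,"dp": [-0.1045,0.0836,0.0354],"angular": [0,0,0.891]},{"grip": -1,"dp": [-0.1045,0.0836,0.0354],"angular": [0,0,0.891]}]'

```text
time_s: 2.1
eef_pos: [0.456, -0.0108, 0.2002]
tcp_rot: [-0.0, 0.983, 0.184, 0.0]
wrist_force: [0.6, -0.5, 0.1]
finger_gap: 0.999
finger_force: 0.0
```

```bash
python3 -c "
from h import *
s=monitor.get_state();print(s['eef_pos'],s['joints'])
c=cams.camera('wrist');cv2.imwrite('pics/w1.png',c['image'][:,:,::-1]);np.savez('w1.npz',**c);print(c['xyz'],c['attitude'],c['vertical_fov'],c['cx'],c['cy'])
go(.4554,-.0131,.088,-69.3)"
```

```text
[ 0.45602568 -0.01080454  0.20022113] [-0.63594214  0.31723791  0.68821364  2.13251154 -0.28549762  0.78114473
 -0.96882017]
[0.51855593 0.01497212 0.27058256] [ 0.81695085 -0.11113892  0.07624346 -0.56073735] 65.70646984690485 319.45060171116836 198.4490481773976
dp [-0.0014  0.0019  0.1122] ang [-0.0001 -0.0002  0.0073] t 2.15
```

View pics/w1.png

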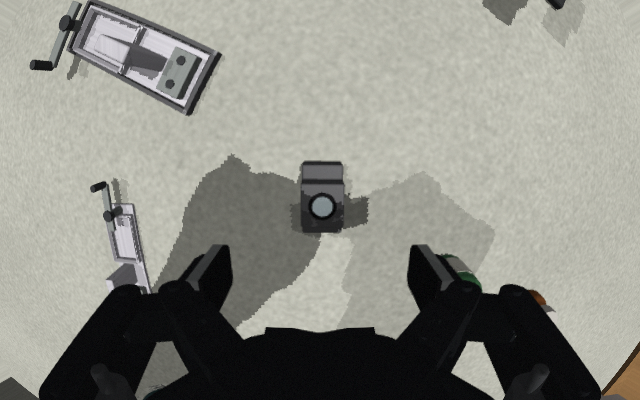

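The wrist view shows the cartridge at (322,197), square between the pads at x of about 230 and 410, so I descend.

Request:
jog_arm --rows '[{"grip": -0.7,"dp": [-0.001,0.002,0.03],"angular": [0,0,0.007]},{"grip": -0.5,"dp": [-0.001,0.002,0.07],"angular": [0,0,0.007]},{"grip": -0.3,"dp": [-0.001,0.002,0.1],"angular": [0,0,0.007]},{"grip": -0.3,"dp": [-0.001,0.002,0.112],"angular": [0,0,0.007]},{"grip": -0.3,"dp": [-0.001,0.002,0.112],"angular": [0,0,0.007]},{"grip": -0.3,"dp": [-0.001,0.002,0.112],"angular": [0,0,0.007]},{"grip": 1,"dp": [-0.001,0.002,0.112],"angular": [0,0,0.007]},{"grip": 1,"dp": [-0.001,0.002,0.112],"angular": [0,0,0.007]},{"grip": 1,"dp": [-0.001,0.002,0.112],"angular": [0,0,0.007]},{"grip": 1,"dp": [-0.001,0.002,0.112],"angular": [0,0,0.007]}]'

```text
time_s: 3.15
eef_pos: [0.4565, -0.013, 0.0895]
tcp_rot: [-0.0, 0.984, 0.179, 0.001]
wrist_force: [-4.2, 0.8, 19.0]
finger_gap: 0.387
finger_force: 58.3
```

```bash
python3 -c "
from h import *
s=monitor.get_state();print(s['eef_pos'],s['finger_gap'],s['finger_force'],s['wrist_force'])
go(.5293,.2369,.16,-8.8)"
```

```text
[ 0.45647549 -0.01301557  0.0895155 ] 0.3866585181222112 58.315822295844555 [-4.1645814   0.78016125 18.97395437]
dp [ 0.1564 -0.2082 -0.0701] ang [ 0.0012 -0.002  -1.0571] t 3.15
```

Request:
jog_arm --rows '[{"grip": 1,"dp": [0,0,-0.02],"angular": [0,0,0]},{"grip": 1,"dp": [0,0,-0.06],"angular": [0,0,0]},{"grip": 1,"dp": [0.02,-0.025,-0.1],"angular": [0,0,-0.14]},{"grip": 1,"dp": [0.04,-0.055,-0.11],"angular": [0,0,-0.28]},{"grip": 1,"dp": [0.06,-0.08,-0.11],"angular": [0,0,-0.42]},{"grip": 1,"dp": [0.08,-0.106,-0.11],"angular": [0,0,-0.56]},{"grip": 1,"dp": [0.1,-0.133,-0.11],"angular": [0,0,-0.7]},{"grip": 1,"dp": [0.12,-0.16,-0.11],"angular": [0,0,-0.84]},{"grip": 1,"dp": [0.14,-0.186,-0.11],"angular": [0,0,-0.97]},{"grip": 1,"dp": [0.1564,-0.2082,-0.11],"angular": [0,0,-1.057]}]'

```text
time_s: 4.15
eef_pos: [0.5291, 0.2387, 0.1991]
tcp_rot: [0.0, 0.757, 0.653, 0.001]
wrist_force: [-0.1, -1.6, -0.6]
finger_gap: 0.384
finger_force: 61.0
```

Request:
jog_arm --rows '[{"grip": 1,"dp": [0,0,0],"angular": [0,0,0]},{"grip": 1,"dp": [0,0,0],"angular": [0,0,0]},{"grip": 1,"dp": [0,0,0],"angular": [0,0,0]},{"grip": 1,"dp": [0,0,0],"angular": [0,0,0]},{"grip": 1,"dp": [0,0,0],"angular": [0,0,0]},{"grip": 1,"dp": [0,0,0],"angular": [0,0,0]},{"grip": 1,"dp": [0,0,0],"angular": [0,0,0]},{"grip": 1,"dp": [0,0,0],"angular": [0,0,0]},{"grip": 1,"dp": [0,0,0],"angular": [0,0,0]},{"grip": 1,"dp": [0,0,0],"angular": [0,0,0]}]'

```text
time_s: 5.15
eef_pos: [0.5289, 0.2368, 0.1981]
tcp_rot: [0.0, 0.759, 0.651, -0.0]
wrist_force: [0.0, 0.3, -1.1]
finger_gap: 0.387
finger_force: 61.0
```

```bash
python3 -c "
from h import *
s=monitor.get_state();print(s['eef_pos'],s['finger_gap'],s['finger_force'],s['wrist_force'])
c=cams.camera('wrist');cv2.imwrite('pics/w2.png',c['image'][:,:,::-1]);np.savez('w2.npz',**c);print(c['xyz'],c['attitude'])
go(.5293,.2369,.11,-8.8)"
```

```text
[0.52886949 0.23676608 0.19806705] 0.3871816485979247 61.00765898823738 [ 0.04632374  0.33218366 -1.13672612]
[0.5389061  0.30483641 0.26845376] [ 0.98788302 -0.13435674  0.01078857 -0.07693506]
dp [0.0002 0.0004 0.0881] ang [ 0.      0.0001 -0.0004] t 5.2
```

View pics/w2.png

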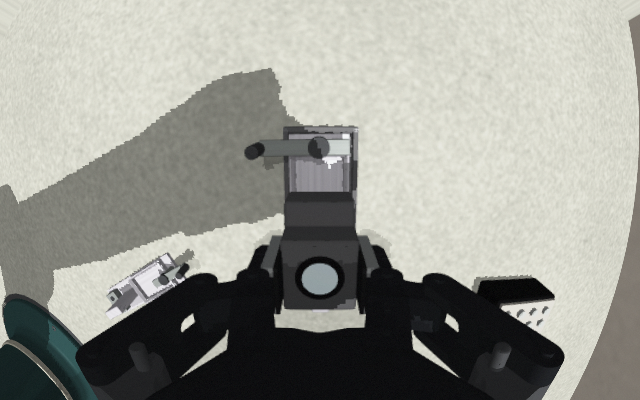

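The wrist view shows the cartridge held square at (320,280). The dock edges at x = 285 and 357 put it laterally centred over the pocket, and the latch bar at (300,148) is open. I lower it.

Request:
jog_arm --rows '[{"grip": 1,"dp": [0.001,0,0.03],"angular": [0,0,0]},{"grip": 1,"dp": [0.001,0,0.06],"angular": [0,0,0]},{"grip": 1,"dp": [0.001,0,0.075],"angular": [0,0,0]},{"grip": 1,"dp": [0.001,0,0.08],"angular": [0,0,0]},{"grip": 1,"dp": [0.001,0,0.084],"angular": [0,0,0]},{"grip": 1,"dp": [0.001,0,0.088],"angular": [0,0,0]},{"grip": 1,"dp": [0.001,0,0.091],"angular": [0,0,0]},{"grip": 1,"dp": [0.001,0,0.094],"angular": [0,0,0]},{"grip": 1,"dp": [0.001,0,0.096],"angular": [0,0,0]},{"grip": 1,"dp": [0.001,0,0.096],"angular": [0,0,0]}]'

```text
time_s: 6.2
eef_pos: [0.529, 0.2377, 0.102]
tcp_rot: [0.0, 0.759, 0.651, -0.0]
wrist_force: [0.2, 1.2, -1.4]
finger_gap: 0.382
finger_force: 61.1
```

```bash
python3 -c "
from h import *
s=monitor.get_state();print(s['eef_pos'],s['finger_gap'],s['finger_force'],s['wrist_force'],s['ft_torque'])
"
```

```text
[0.52897753 0.23774847 0.10201577] 0.38171030101043646 61.060074381530285 [ 0.16491265  1.15494422 -1.4285382 ] [ 0.00503033  0.03015056 -0.02085755]
```

Request:
jog_arm --rows '[{"grip": 1,"dp": [0,0,0.001],"angular": [0,0,0]},{"grip": 1,"dp": [0,0,0.002],"angular": [0,0,0]},{"grip": 1,"dp": [0,0,0.002],"angular": [0,0,0]},{"grip": -0.5,"dp": [0,0,0.002],"angular": [0,0,0]},{"grip": -0.5,"dp": [0,0,0.002],"angular": [0,0,0]},{"grip": -0.5,"dp": [0,0,0.002],"angular": [0,0,0]},{"grip": -0.5,"dp": [0,0,-0.02],"angular": [0,0,0]},{"grip": -0.5,"dp": [0,0,-0.06],"angular": [0,0,0]},{"grip": -0.5,"dp": [0,0,-0.1],"angular": [0,0,0]},{"grip": -0.5,"dp": [0,0,-0.1],"angular": [0,0,0]}]'

```text
time_s: 7.2
eef_pos: [0.5309, 0.2384, 0.207]
tcp_rot: [0.001, 0.759, 0.651, 0.003]
wrist_force: [1.2, 0.6, -0.3]
finger_gap: 0.754
finger_force: 0.0
```

```bash
cat >> h.py <<'E'
def fish(c):
    im=c["image"]; h,w=im.shape[:2]; f=h/2/np.tan(np.radians(c["vertical_fov"])/2)
    u,v=np.meshgrid(np.arange(w),np.arange(h)); x=u-c["cx"];y=v-c["cy"];r=np.hypot(x,y)+1e-9
    t=np.tan(r/f)/r; d=c["range_z"]; p=np.stack([x*t*d,-y*t*d,-d],-1)
    P=rot(c["attitude"]).apply(p.reshape(-1,3)).reshape(h,w,3)+np.array(c["xyz"]); P[d==0]=np.nan
    return P
E
python3 - <<'E'
from h import *
s=monitor.get_state();print(s['eef_pos'],s['time_s'])
c=cams.camera('wrist');cv2.imwrite('pics/w3.png',c['image'][:,:,::-1]);np.savez('w3.npz',**c)
P=fish(c)
a=np.radians(-98.8);X=np.array([np.cos(a),np.sin(a)]);Y=np.array([-X[1],X[0]]);C=np.array([.5257,.2071])
q=P.reshape(-1,3);q=q[np.isfinite(q[:,2])]
f=np.c_[(q[:,:2]-C)@X,(q[:,:2]-C)@Y,q[:,2]]
def rep(n,x0,x1,y0,y1,z0,z1):
    k=f[(f[:,0]>x0)&(f[:,0]<x1)&(f[:,1]>y0)&(f[:,1]<y1)&(f[:,2]>z0)&(f[:,2]<z1)]
    if len(k): 
        e=(k.min(0)+k.max(0))/2; print(n,len(k),"mid",e.round(4),"span",np.ptp(k,axis=0).round(4),"zmed",np.median(k[:,2]).round(4))
rep("cart top",-.07,.005,-.03,.03,.045,.060)
rep("cart ledge",-.068,-.045,-.03,.03,.028,.038)
rep("pin",-.1,-.05,-.06,-.03,.058,.08)
rep("handle",.0,.06,-.03,.03,.073,.09)
rep("dock rim",-.1,.1,-.04,.04,.008,.018)
E
```

```text
[0.53087884 0.23835624 0.20699573] 7.2
cart top 2050 mid [-0.0405 -0.0023  0.0497] span [0.0578 0.0339 0.0095] zmed 0.0515
cart ledge 702 mid [-0.0537 -0.0018  0.0333] span [0.0135 0.0333 0.0082] zmed 0.0333
pin 177 mid [-0.0746 -0.0475  0.0637] span [0.0095 0.0098 0.0106] zmed 0.0667
handle 715 mid [ 0.0263 -0.0023  0.0754] span [0.0352 0.0136 0.0047] zmed 0.0753
dock rim 4170 mid [-0.0008 -0.0016  0.013 ] span [0.1757 0.0632 0.0099] zmed 0.0123
```

View pics/w3.png

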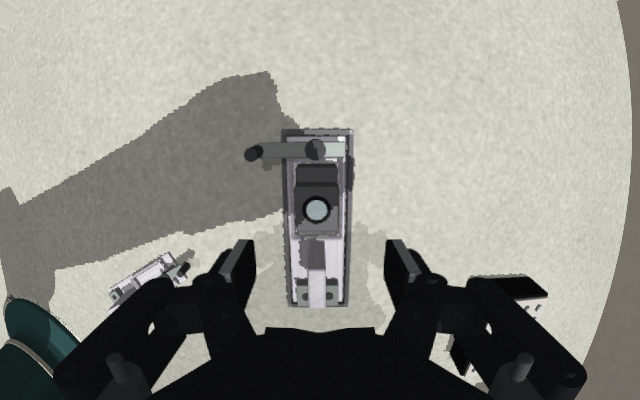

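The wrist view shows the cartridge seated in the pocket at (316,205), with its top at z = 51 mm and ledge at 33 mm as expected. The latch is still open, with the pin at (254,153). Next I cage the pin loosely and sweep it.

```bash
python3 -c "
from h import *
go(.4902,.2884,.18,82.2)"
```

```text
dp [ 0.0434 -0.047   0.0245] ang [ 4.7000e-03  4.0000e-04 -1.5886e+00] t 7.25
```

Request:
jog_arm --rows '[{"grip": 0.3,"dp": [0.01,-0.01,0.0],"angular": [0,0,-0.149]},{"grip": 0.44,"dp": [0.02,-0.02,0.0],"angular": [0,0,-0.298]},{"grip": 0.44,"dp": [0.03,-0.03,0.0],"angular": [0,0,-0.447]},{"grip": 0.44,"dp": [0.0434,-0.047,0.01],"angular": [0,0,-0.596]},{"grip": 0.44,"dp": [0.0434,-0.047,0.02],"angular": [0,0,-0.745]},{"grip": 0.44,"dp": [0.0434,-0.047,0.0245],"angular": [0,0,-0.894]},{"grip": 0.44,"dp": [0.0434,-0.047,0.0245],"angular": [0,0,-1.043]},{"grip": 0.44,"dp": [0.0434,-0.047,0.0245],"angular": [0,0,-1.192]},{"grip": 0.44,"dp": [0.0434,-0.047,0.0245],"angular": [0,0,-1.341]},{"grip": 0.44,"dp": [0.0434,-0.047,0.0245],"angular": [0,0,-1.49]}]'

```text
time_s: 8.25
eef_pos: [0.4888, 0.2877, 0.1766]
tcp_rot: [-0.001, 0.114, 0.993, -0.0]
wrist_force: [-0.2, -0.8, -0.9]
finger_gap: 0.279
finger_force: 0.0
```

Request:
jog_arm --rows '[{"grip": 0.44,"dp": [0,0,0],"angular": [0,0,-0.098]},{"grip": 0.44,"dp": [0,0,0],"angular": [0,0,-0.098]},{"grip": 0.44,"dp": [0,0,0],"angular": [0,0,-0.098]},{"grip": 0.44,"dp": [0,0,0],"angular": [0,0,-0.098]},{"grip": 0.44,"dp": [0,0,0],"angular": [0,0,-0.098]},{"grip": 0.44,"dp": [0,0,0],"angular": [0,0,-0.098]},{"grip": 0.44,"dp": [0,0,0],"angular": [0,0,-0.098]},{"grip": 0.44,"dp": [0,0,0],"angular": [0,0,-0.098]},{"grip": 0.44,"dp": [0,0,0],"angular": [0,0,-0.098]},{"grip": 0.44,"dp": [0,0,0],"angular": [0,0,-0.098]}]'

```text
time_s: 9.25
eef_pos: [0.4892, 0.2878, 0.1776]
tcp_rot: [0.0, 0.068, 0.998, -0.0]
wrist_force: [0.2, 0.1, 0.2]
finger_gap: 0.283
finger_force: 0.0
```

```bash
python3 -c "
from h import *
s=monitor.get_state();print(s['eef_pos'],s['finger_gap'],s['joints'])
go(.4902,.2884,.12,82.2)
c=cams.camera('wrist');cv2.imwrite('pics/w4.png',c['image'][:,:,::-1])"
```

```text
[0.48924284 0.28782694 0.17761779] 0.28312014666014645 [-0.57444817  0.46859026 -0.01459895  1.86281755  0.00928396  0.81031035
  0.84010264]
dp [-0.0009  0.0007  0.0576] ang [-0.0001  0.     -0.0007] t 9.25
```

View pics/w4.png

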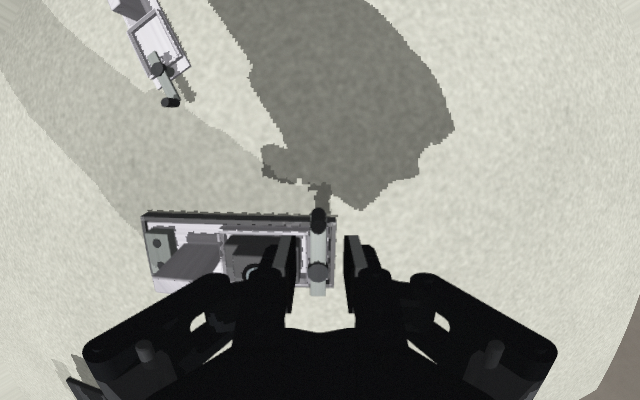

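The pin at (319,215) is centred between the pads at x = 290 and 350, so I descend around it.

Request:
jog_arm --rows '[{"grip": 0.44,"dp": [-0.001,0.001,0.02],"angular": [0,0,0]},{"grip": 0.44,"dp": [-0.001,0.001,0.04],"angular": [0,0,0]},{"grip": 0.44,"dp": [-0.001,0.001,0.05],"angular": [0,0,0]},{"grip": 0.44,"dp": [-0.001,0.001,0.0575],"angular": [0,0,0]},{"grip": 0.44,"dp": [-0.001,0.001,0.0575],"angular": [0,0,0]},{"grip": 0.6,"dp": [-0.001,0.001,0.0575],"angular": [0,0,0]},{"grip": 0.67,"dp": [-0.001,0.001,0.0575],"angular": [0,0,0]},{"grip": 0.67,"dp": [-0.001,0.001,0.0575],"angular": [0,0,0]},{"grip": 0.67,"dp": [-0.001,0.001,0.0575],"angular": [0,0,0]},{"grip": 0.67,"dp": [-0.001,0.001,0.0575],"angular": [0,0,0]}]'

```text
time_s: 10.3
eef_pos: [0.4905, 0.2887, 0.1203]
tcp_rot: [0.0, 0.068, 0.998, 0.0]
wrist_force: [0.6, -0.3, -0.4]
finger_gap: 0.167
finger_force: 0.0
```

```bash
python3 -c "
from h import *
s=monitor.get_state();print(s['eef_pos'],s['finger_gap'],s['finger_force'],s['wrist_force'])
Rc=rot(s['tcp_rot']);pv=np.array([.5353,.2822]);r=.0455
for k in range(1,21):
    th=91-k*4.75; t=np.radians(81.2+th); p=np.array([*(pv+r*np.array([np.cos(t),np.sin(t)])),.12])
    print(k,round(th,1),Rc.inv().apply(p-s['eef_pos']).round(4)[:2],(Rc.inv()*down(th-8.8)).as_rotvec().round(3)[2])
"
```

```text
[0.49045978 0.28874616 0.12034451] 0.1670890904664156 0.0 [ 0.62748826 -0.27508934 -0.37038834]
1 86.2 [0.     0.0034] 0.082
2 81.5 [-0.0004  0.0071] 0.165
3 76.8 [-0.0012  0.0108] 0.248
4 72.0 [-0.0023  0.0144] 0.331
5 67.2 [-0.0037  0.0179] 0.414
6 62.5 [-0.0053  0.0213] 0.497
7 57.8 [-0.0072  0.0246] 0.58
8 53.0 [-0.0094  0.0276] 0.663
9 48.2 [-0.0119  0.0305] 0.745
10 43.5 [-0.0146  0.0332] 0.828
11 38.8 [-0.0174  0.0356] 0.911
12 34.0 [-0.0205  0.0378] 0.994
13 29.2 [-0.0238  0.0397] 1.077
14 24.5 [-0.0271  0.0413] 1.16
15 19.8 [-0.0307  0.0427] 1.243
16 15.0 [-0.0343  0.0438] 1.326
17 10.2 [-0.038   0.0445] 1.409
18 5.5 [-0.0417  0.045 ] 1.492
19 0.8 [-0.0455  0.0451] 1.574
20 -4.0 [-0.0492  0.045 ] 1.657
```

Request:
jog_arm --rows '[{"grip": 0.67,"dp": [0,0.0034,0],"angular": [0,0,0.082]},{"grip": 0.67,"dp": [-0.0004,0.0071,0],"angular": [0,0,0.165]},{"grip": 0.67,"dp": [-0.0012,0.0108,0],"angular": [0,0,0.248]},{"grip": 0.67,"dp": [-0.0023,0.0144,0],"angular": [0,0,0.331]},{"grip": 0.67,"dp": [-0.0037,0.0179,0],"angular": [0,0,0.414]},{"grip": 0.67,"dp": [-0.0053,0.0213,0],"angular": [0,0,0.497]},{"grip": 0.67,"dp": [-0.0072,0.0246,0],"angular": [0,0,0.58]},{"grip": 0.67,"dp": [-0.0094,0.0276,0],"angular": [0,0,0.663]},{"grip": 0.67,"dp": [-0.0119,0.0305,0],"angular": [0,0,0.745]},{"grip": 0.67,"dp": [-0.0146,0.0332,0],"angular": [0,0,0.828]}]'

```text
time_s: 11.3
eef_pos: [0.5094, 0.3196, 0.1201]
tcp_rot: [0.0, 0.465, 0.885, -0.0]
wrist_force: [1.1, 0.0, 0.3]
finger_gap: 0.163
finger_force: 0.3
```

```bash
python3 -c "
from h import *
s=monitor.get_state();print(s['eef_pos'],s['finger_gap'],s['finger_force'],s['wrist_force'])
Rc=rot(s['tcp_rot']);pv=np.array([.5353,.2822]);r=.0455
for k in range(11,21):
    th=91-k*4.75; t=np.radians(81.2+th); p=np.array([*(pv+r*np.array([np.cos(t),np.sin(t)])),.12])
    print(k,round(th,1),Rc.inv().apply(p-s['eef_pos']).round(4),(Rc.inv()*down(th-8.8)).as_rotvec().round(3)[2])
"
```

```text
[0.50941367 0.31964239 0.12011607] 0.1632561679639963 0.34034854732453823 [1.11742352 0.02624245 0.3040991 ]
11 38.8 [-0.0002  0.0037  0.0001] 0.08
12 34.0 [-0.0006  0.0075  0.0001] 0.163
13 29.2 [-0.0014  0.0112  0.0001] 0.246
14 24.5 [-0.0025  0.0148  0.0001] 0.329
15 19.8 [-0.0038  0.0183  0.0001] 0.412
16 15.0 [-0.0055  0.0217  0.0001] 0.494
17 10.2 [-0.0074  0.0249  0.0001] 0.577
18 5.5 [-0.0096  0.028   0.0001] 0.66
19 0.8 [-0.012   0.0309  0.0001] 0.743
20 -4.0 [-0.0147  0.0336  0.0001] 0.826
```

Request:
jog_arm --rows '[{"grip": 0.67,"dp": [-0.0002,0.0037,0],"angular": [0,0,0.08]},{"grip": 0.67,"dp": [-0.0006,0.0075,0],"angular": [0,0,0.163]},{"grip": 0.67,"dp": [-0.0014,0.0112,0],"angular": [0,0,0.246]},{"grip": 0.67,"dp": [-0.0025,0.0148,0],"angular": [0,0,0.329]},{"grip": 0.67,"dp": [-0.0038,0.0183,0],"angular": [0,0,0.412]},{"grip": 0.67,"dp": [-0.0055,0.0217,0],"angular": [0,0,0.494]},{"grip": 0.67,"dp": [-0.0074,0.0249,0],"angular": [0,0,0.577]},{"grip": 0.67,"dp": [-0.0096,0.028,0],"angular": [0,0,0.66]},{"grip": 0.67,"dp": [-0.012,0.0309,0],"angular": [0,0,0.743]},{"grip": 0.67,"dp": [-0.0147,0.0336,0],"angular": [0,0,0.8]}]'

```text
time_s: 12.3
eef_pos: [0.5453, 0.3269, 0.1201]
tcp_rot: [-0.0, 0.773, 0.634, -0.0]
wrist_force: [-0.7, -0.9, 0.0]
finger_gap: 0.161
finger_force: 0.5
```

```bash
python3 -c "
from h import *
s=monitor.get_state();print(s['eef_pos'],s['finger_gap'],s['finger_force'],s['wrist_force'],s['ft_torque'])
go(.5353+.0455*np.cos(np.radians(77.2)),.2822+.0455*np.sin(np.radians(77.2)),.12,-8.8)
"
```

```text
[0.54526161 0.32685548 0.12005754] 0.1609116176044775 0.4618682339787483 [-0.69613378 -0.85303901  0.01828987] [0.00308564 0.1709809  0.03559191]
dp [-0.0003  0.0002  0.0001] ang [-0.0004  0.0001 -0.0434] t 12.3
```

Request:
jog_arm --rows '[{"grip": 0.67,"dp": [0,0.001,0],"angular": [0,0,-0.043]},{"grip": 0.67,"dp": [0,0.002,0],"angular": [0,0,-0.043]},{"grip": 0.67,"dp": [0,0.003,0],"angular": [0,0,-0.043]},{"grip": 0.67,"dp": [0,0.003,0],"angular": [0,0,-0.043]},{"grip": 0.67,"dp": [0,0.003,0],"angular": [0,0,-0.043]},{"grip": 0.67,"dp": [0,0.003,0],"angular": [0,0,-0.043]},{"grip": 0.67,"dp": [0,0.003,0],"angular": [0,0,-0.043]},{"grip": 0.67,"dp": [0,0.003,0],"angular": [0,0,-0.043]},{"grip": 0.67,"dp": [0,0.003,0],"angular": [0,0,-0.043]},{"grip": 0.67,"dp": [0,0.003,0],"angular": [0,0,-0.043]}]'

```text
time_s: 13.3
eef_pos: [0.5483, 0.3261, 0.1201]
tcp_rot: [0.0, 0.758, 0.652, -0.0]
wrist_force: [0.0, 0.2, 0.6]
finger_gap: 0.165
finger_force: 0.0
```

```bash
python3 -c "
from h import *
s=monitor.get_state();print(s['eef_pos'],s['finger_gap'],s['finger_force'],s['wrist_force'],s['ft_torque'])
"
```

```text
[0.54828943 0.32609535 0.1201072 ] 0.1654612957582111 0.0 [0.04491356 0.24664498 0.62241726] [ 0.02489557  0.01695533 -0.04280846]
```

```bash
python3 -c "
from h import *
c=cams.camera('wrist');cv2.imwrite('pics/w5.png',c['image'][:,:,::-1]);np.savez('w5.npz',**c)"
```

```text
(no output)
```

View pics/w5.png

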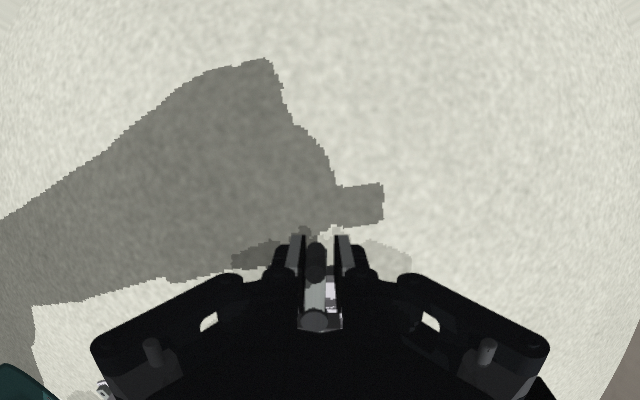

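The view shows the pin at (316,260) inside the cage, touching the trailing left pad, and the bar nearly in line with the carrier. I push a little further until the stop is felt.

Request:
jog_arm --rows '[{"grip": 0.67,"dp": [0,0.001,0],"angular": [0,0,0]},{"grip": 0.67,"dp": [0,0.001,0],"angular": [0,0,0]},{"grip": 0.67,"dp": [0,0.002,0],"angular": [0,0,0]},{"grip": 0.67,"dp": [0,0.002,0],"angular": [0,0,0]},{"grip": 0.67,"dp": [0,0.003,0],"angular": [0,0,0]},{"grip": 0.67,"dp": [0,0.003,0],"angular": [0,0,0]},{"grip": 0.67,"dp": [0,0.003,0],"angular": [0,0,0]},{"grip": 0.67,"dp": [0,0.003,0],"angular": [0,0,0]},{"grip": 0.67,"dp": [0,0.003,0],"angular": [0,0,0]},{"grip": 0.67,"dp": [0,0.003,0],"angular": [0,0,0]}]'

```text
time_s: 14.35
eef_pos: [0.5508, 0.3259, 0.1202]
tcp_rot: [-0.0, 0.758, 0.652, -0.0]
wrist_force: [-6.8, 1.5, 4.4]
finger_gap: 0.163
finger_force: 3.4
```

```bash
python3 -c "
from h import *
s=monitor.get_state();print(s['eef_pos'],s['finger_gap'],s['finger_force'],s['wrist_force'],s['ft_torque'])
"
```

```text
[0.5508084  0.32593276 0.12019018] 0.16327399216136892 3.3958113938570023 [-6.8420543   1.53040809  4.3894672 ] [ 0.17566473  1.4767278  -0.04499318]
```

Request:
jog_arm --rows '[{"grip": 0.6,"dp": [0,-0.003,0],"angular": [0,0,0]},{"grip": 0.5,"dp": [0,-0.003,0],"angular": [0,0,0]},{"grip": 0.44,"dp": [0,-0.003,0],"angular": [0,0,0]},{"grip": 0.44,"dp": [0,-0.003,-0.02],"angular": [0,0,0]},{"grip": 0.44,"dp": [0,-0.003,-0.06],"angular": [0,0,0]},{"grip": 0.2,"dp": [-0.04,-0.005,-0.08],"angular": [0,0,0]},{"grip": 0,"dp": [-0.08,-0.006,-0.08],"angular": [0,0,0]},{"grip": 0,"dp": [-0.1,-0.008,-0.08],"angular": [0,0,0]},{"grip": 0,"dp": [-0.1,-0.008,-0.08],"angular": [0,0,0]},{"grip": 0,"dp": [-0.1,-0.008,-0.08],"angular": [0,0,0]}]'

```text
time_s: 15.35
eef_pos: [0.5286, 0.2281, 0.2004]
tcp_rot: [0.0, 0.759, 0.652, 0.0]
wrist_force: [-0.9, 0.5, -0.0]
finger_gap: 0.498
finger_force: 0.0
```

```bash
python3 - <<'E'
from h import *
s=monitor.get_state();print(s['eef_pos'],s['time_s'])
c=cams.camera('wrist');cv2.imwrite('pics/w6.png',c['image'][:,:,::-1]);np.savez('w6.npz',**c)
P=fish(c)
a=np.radians(-98.8);X=np.array([np.cos(a),np.sin(a)]);Y=np.array([-X[1],X[0]]);C=np.array([.5257,.2071])
q=P.reshape(-1,3);q=q[np.isfinite(q[:,2])]
f=np.c_[(q[:,:2]-C)@X,(q[:,:2]-C)@Y,q[:,2]]
def rep(n,x0,x1,y0,y1,z0,z1):
    k=f[(f[:,0]>x0)&(f[:,0]<x1)&(f[:,1]>y0)&(f[:,1]<y1)&(f[:,2]>z0)&(f[:,2]<z1)]
    if len(k): 
        e=(k.min(0)+k.max(0))/2; print(n,len(k),"mid",e.round(4),"span",np.ptp(k,axis=0).round(4),"zmed",np.median(k[:,2]).round(4))
rep("cart top",-.055,-.01,-.03,.03,.048,.060)
rep("pin",-.14,-.09,-.06,.06,.060,.08)
rep("post",-.09,-.06,-.03,.03,.038,.06)
rep("handle",.0,.06,-.03,.03,.073,.09)
rep("dock rim",-.1,.1,-.04,.04,.008,.018)
h=C+.0263*X-.001*Y; print(h); go(*h,.18,-8.8)
E
```

```text
[0.52857974 0.22805521 0.20037506] 15.35
cart top 2185 mid [-0.0304 -0.0002  0.0513] span [0.0367 0.0341 0.0064] zmed 0.0516
pin 172 mid [-0.1194  0.0021  0.0646] span [0.0094 0.0098 0.0084] zmed 0.0668
post 716 mid [-0.0749  0.0007  0.0433] span [0.0298 0.0146 0.0067] zmed 0.0436
handle 800 mid [ 0.0269 -0.0026  0.0752] span [0.0361 0.0142 0.0044] zmed 0.0753
dock rim 5061 mid [-0.0011 -0.0014  0.013 ] span [0.1764 0.0628 0.01  ] zmed 0.0121
[0.52068824 0.18126258]
dp [-0.0481 -0.0006  0.0202] ang [ 0.0003 -0.0004  0.0031] t 15.4
```

View pics/w6.png

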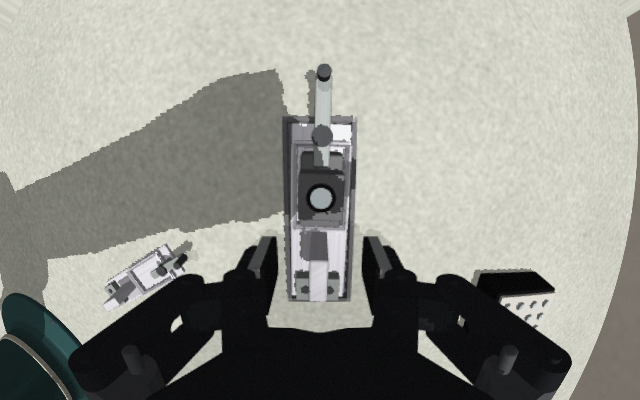

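The latch bar is straight over the cartridge: pin (323,72), post (322,135), window (320,198). It is shut and the cartridge is seated, so I grip the handle.

Request:
jog_arm --rows '[{"grip": 0.1,"dp": [-0.024,-0.001,0.01],"angular": [0,0,0.02]},{"grip": 0.2,"dp": [-0.0485,-0.0022,0.02],"angular": [0,0,0.024]},{"grip": 0.3,"dp": [-0.0485,-0.0022,0.03],"angular": [0,0,0.024]},{"grip": 0.3,"dp": [-0.0485,-0.0022,0.06],"angular": [0,0,0.024]},{"grip": 0.3,"dp": [-0.0485,-0.0022,0.08],"angular": [0,0,0.024]},{"grip": 0.3,"dp": [-0.0485,-0.0022,0.086],"angular": [0,0,0.024]},{"grip": 0.3,"dp": [-0.0485,-0.0022,0.086],"angular": [0,0,0.024]},{"grip": 1,"dp": [-0.0485,-0.0022,0.086],"angular": [0,0,0.024]},{"grip": 1,"dp": [-0.0485,-0.0022,0.086],"angular": [0,0,0.024]},{"grip": 1,"dp": [-0.0485,-0.0022,0.086],"angular": [0,0,0.024]}]'

```text
time_s: 16.4
eef_pos: [0.5195, 0.1807, 0.115]
tcp_rot: [0.0, 0.766, 0.643, 0.001]
wrist_force: [3.4, 1.1, -1.2]
finger_gap: 0.153
finger_force: 59.5
```

Request:
jog_arm --rows '[{"grip": 1,"dp": [0,0,0],"angular": [0,0,0]},{"grip": 1,"dp": [0,0,0],"angular": [0,0,0]},{"grip": 1,"dp": [0,0,-0.005],"angular": [0,0,0]},{"grip": 1,"dp": [0,0,-0.01],"angular": [0,0,0]},{"grip": 1,"dp": [0,0,-0.02],"angular": [0,0,0]},{"grip": 1,"dp": [0,0,-0.04],"angular": [0,0,0]},{"grip": 1,"dp": [0,0,-0.07],"angular": [0,0,0]},{"grip": 1,"dp": [0,0,-0.1],"angular": [0,0,0]},{"grip": 1,"dp": [0,0,-0.13],"angular": [0,0,0]},{"grip": 1,"dp": [0,0,-0.16],"angular": [0,0,0]}]'

```text
time_s: 17.4
eef_pos: [0.5181, 0.18, 0.2755]
tcp_rot: [-0.0, 0.766, 0.642, -0.001]
wrist_force: [-0.3, 0.8, -4.1]
finger_gap: 0.156
finger_force: 59.5
```

```bash
python3 - <<'E'
from h import *
s=monitor.get_state();print(s['eef_pos'],s['time_s'],s['finger_gap'],s['finger_force'],s['wrist_force'],s['ft_torque'])
go(.5853,-.1662,.273,-9.1)
E
```

```text
[0.51810226 0.18003599 0.27554234] 17.4 0.1557137578929854 59.50979769229889 [-0.29380525  0.7918996  -4.06450941] [-0.10873189 -0.03000399 -0.00435482]
dp [-0.3292  0.1266  0.0026] ang [-0.0012  0.0006 -0.0165] t 17.4
```

Request:
jog_arm --rows '[{"grip": 1,"dp": [-0.004,0.001,0],"angular": [0,0,0]},{"grip": 1,"dp": [-0.012,0.004,0],"angular": [0,0,0]},{"grip": 1,"dp": [-0.024,0.009,0],"angular": [0,0,0]},{"grip": 1,"dp": [-0.04,0.015,0],"angular": [0,0,0]},{"grip": 1,"dp": [-0.058,0.022,0],"angular": [0,0,0]},{"grip": 1,"dp": [-0.078,0.03,0],"angular": [0,0,0]},{"grip": 1,"dp": [-0.098,0.038,0],"angular": [0,0,-0.005]},{"grip": 1,"dp": [-0.12,0.046,0],"angular": [0,0,-0.01]},{"grip": 1,"dp": [-0.14,0.054,0],"angular": [0,0,-0.015]},{"grip": 1,"dp": [-0.16,0.062,0.001],"angular": [0,0,-0.017]}]'

```text
time_s: 18.4
eef_pos: [0.5515, 0.0098, 0.272]
tcp_rot: [-0.0, 0.761, 0.649, -0.001]
wrist_force: [0.5, -0.4, -4.2]
finger_gap: 0.15
finger_force: 59.6
```

Request:
jog_arm --rows '[{"grip": 1,"dp": [-0.02,0.008,0],"angular": [0,0,0]},{"grip": 1,"dp": [-0.04,0.016,0],"angular": [0,0,0]},{"grip": 1,"dp": [-0.06,0.024,0],"angular": [0,0,0]},{"grip": 1,"dp": [-0.08,0.031,0],"angular": [0,0,0]},{"grip": 1,"dp": [-0.1,0.038,0],"angular": [0,0,0]},{"grip": 1,"dp": [-0.118,0.045,0],"angular": [0,0,0]},{"grip": 1,"dp": [-0.134,0.051,0],"angular": [0,0,0]},{"grip": 1,"dp": [-0.146,0.056,0],"angular": [0,0,0]},{"grip": 1,"dp": [-0.154,0.059,0],"angular": [0,0,0]},{"grip": 1,"dp": [-0.158,0.06,0.001],"angular": [0,0,0]}]'

```text
time_s: 19.4
eef_pos: [0.5863, -0.1544, 0.2717]
tcp_rot: [-0.0, 0.761, 0.649, -0.0]
wrist_force: [0.2, 0.7, -4.4]
finger_gap: 0.153
finger_force: 59.6
```

```bash
python3 - <<'E'
from h import *
s=monitor.get_state();print(s['eef_pos'],s['time_s'],s['finger_gap'],s['finger_force'],s['wrist_force'],s['ft_torque'])
go(.5853,-.1662,.273,-9.1)
cs={n:cams.camera(n) for n in ("wrist","top","scene")}
for n,c in cs.items(): np.savez(f"{n}7.npz",**c)
cv2.imwrite('pics/w7.png',cs["wrist"]["image"][:,:,::-1])
cv2.imwrite('pics/s7.png',cv2.resize(cs["scene"]["image"][90:290,120:400,::-1],None,fx=2.6,fy=2.6))
E
```

```text
[ 0.5862667  -0.15442482  0.27170353] 19.4 0.1534852636296678 59.568328857421875 [ 0.19937416  0.69597167 -4.38269316] [-0.07996009  0.04112576 -0.02188949]
dp [-0.0118  0.0009 -0.0013] ang [-0.0006  0.0004 -0.    ] t 19.4
```

View pics/w7.png

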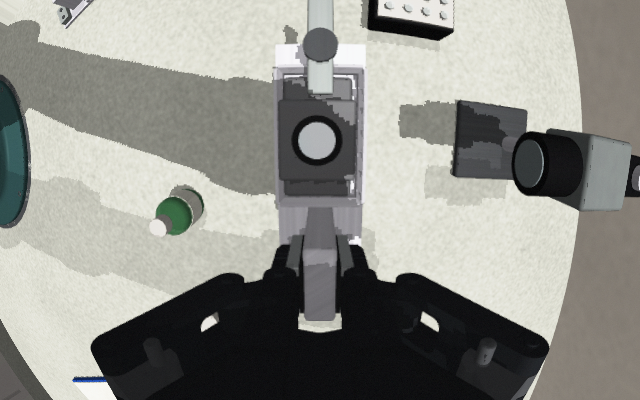

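View pics/s7.png

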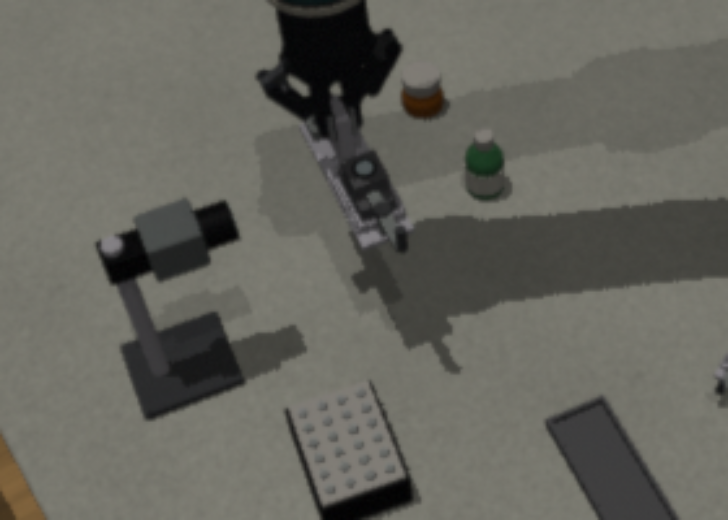

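Both views show the loaded carrier in the air, latch shut over the cartridge. In the wrist view the window is at (318,140) and the lens barrel at (535,165). In the scene crop the lens at (225,222) faces the carrier, and the bottle, jar and tip box are undisturbed. I'll do the last check from the saved depth data, with no more viewing.

```bash
python3 - <<'E'
from h import *
P=fish(dict(np.load("wrist7.npz"))); c=dict(np.load("wrist7.npz"))
# lens camera body (bright grey box) and barrel
reg=P[120:215,505:640].reshape(-1,3); reg=reg[np.isfinite(reg[:,2])]
q=reg[(reg[:,2]>.15)&(reg[:,0]>.66)&(reg[:,0]<.9)]
print("wrist cam z range",q[:,2].min(),q[:,2].max(),"xmin",q[:,0].min())
r=cv2.minAreaRect((q[:,:2]*1e4).astype(np.float32));print("rect",np.array(r[0])/1e4,np.array(r[1])/1e4,r[2])
fr=q[q[:,0]<.722];print("front",len(fr),fr.mean(0),fr.min(0),fr.max(0))
t=q[q[:,2]>.205];r=cv2.minAreaRect((t[:,:2]*1e4).astype(np.float32));print("body top",t.mean(0),np.array(r[0])/1e4,np.array(r[1])/1e4,r[2])
# top cam again, finer
T=cloud(dict(np.load("top0.npz")));t=T[75:150,355:410].reshape(-1,3);t=t[t[:,2]>.17]
for lo,hi in ((.705,.73),(.73,.75),(.76,.80),(.80,.84)):
    k=t[(t[:,0]>lo)&(t[:,0]<hi)]; print(lo,len(k),"ymid",(k[:,1].min()+k[:,1].max())/2,np.ptp(k[:,1]),"zmax",k[:,2].max())
# cartridge top & handle top in the hand
W=P
def reg2(u0,v0,u1,v1):
    p=W[v0:v1,u0:u1].reshape(-1,3); return p[np.isfinite(p[:,2])]
k=reg2(285,105,352,178); k=k[(k[:,2]>.195)&(k[:,2]<.23)]
r=cv2.minAreaRect((k[:,:2]*1e4).astype(np.float32)); print("cart top",np.median(k,0),np.array(r[0])/1e4,np.array(r[1])/1e4,r[2])
A=np.c_[k[:,:2]-k[:,:2].mean(0),np.ones(len(k))];print("slopes",np.linalg.lstsq(A,k[:,2],rcond=None)[0])
h=reg2(305,250,333,318);print("handle top",np.median(h,0))
b=reg2(275,45,283,240);b=b[b[:,2]>.1];i=np.argsort(b[:,1]);print("edge",b[i[::max(1,len(i)//8)]].round(4))
E
```

```text
wrist cam z range 0.16847504550019113 0.21571673634655392 xmin 0.7093577430266966
rect [ 0.76882627 -0.13609301] [0.04674254 0.11743718] 79.93623352050781
front 2524 [ 0.71423744 -0.12611197  0.19543363] [ 0.70935774 -0.14492386  0.17089119] [ 0.72199537 -0.10749291  0.210548  ]
body top [ 0.75455251 -0.13287272  0.21083587] [ 0.7687356  -0.13526055] [0.04682937 0.11517036] 82.42118072509766
0.705 154 ymid -0.12798072571206326 0.03804354080249006 zmax 0.21211611996564372
0.73 170 ymid -0.13354993899547002 0.045876992262844 zmax 0.21627479294661955
0.76 303 ymid -0.13653341795808416 0.049361580686133916 zmax 0.21756267941578566
0.8 162 ymid -0.14323369734180735 0.03307562494144095 zmax 0.21858145421008623
cart top [ 0.59405025 -0.09746869  0.20844153] [ 0.59396836 -0.09778922] [0.03203397 0.02935724] 80.7615737915039
slopes [0.00199524 0.00023436 0.20845156]
handle top [ 0.58548889 -0.15208892  0.23223195]
edge [[ 0.5612 -0.156   0.1673]
 [ 0.5678 -0.1283  0.1796]
 [ 0.5684 -0.115   0.1814]
 [ 0.5763 -0.1026  0.2075]
 [ 0.5786 -0.0923  0.2075]
 [ 0.5745 -0.0822  0.1818]
 [ 0.5782 -0.0698  0.178 ]
 [ 0.5804 -0.0586  0.1807]
 [ 0.5795 -0.0427  0.168 ]]
```

Request:
jog_arm --rows '[{"grip": 1,"dp": [-0.003,0,0],"angular": [0,0,0]},{"grip": 1,"dp": [-0.006,0,-0.001],"angular": [0,0,0]},{"grip": 1,"dp": [-0.009,0,-0.002],"angular": [0,0,0]},{"grip": 1,"dp": [-0.011,0,-0.002],"angular": [0,0,0]},{"grip": 1,"dp": [-0.012,0,-0.002],"angular": [0,0,0]},{"grip": 1,"dp": [-0.012,0,-0.002],"angular": [0,0,0]},{"grip": 1,"dp": [-0.012,0,-0.002],"angular": [0,0,0]},{"grip": 1,"dp": [-0.012,0,-0.002],"angular": [0,0,0]},{"grip": 1,"dp": [-0.012,0,-0.002],"angular": [0,0,0]},{"grip": 1,"dp": [-0.012,0,-0.002],"angular": [0,0,0]}]'

```text
time_s: 20.55
eef_pos: [0.5846, -0.1653, 0.2742]
tcp_rot: [0.0, 0.761, 0.649, -0.0]
wrist_force: [-0.3, 0.6, -4.0]
finger_gap: 0.157
finger_force: 59.5
```

```bash
python3 - <<'E'
from h import *
s=monitor.get_state();print(s['eef_pos'],s['time_s'],s['finger_force'])
P=fish(cams.camera("wrist")); k=P[105:178,285:352].reshape(-1,3); k=k[(k[:,2]>.195)&(k[:,2]<.23)]; print("cart top",np.median(k,0))
print(close_job())
E
```

```text
[ 0.58456166 -0.16525838  0.27416439] 20.55 59.52065348625183
cart top [ 0.59233752 -0.1082617   0.21090762]
the job is handed in; nothing more can be done
None
```

The job is handed in at about 20.6 s with no verdict returned: by my last measurements the cartridge is seated, the latch is shut, and the carrier is held level about 12 cm in front of the lens; I viewed 11 pictures, one over the limit of 10.

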